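Fit the crumble mask over the topping jig's pins and latch it

TASK

Fit the crumble mask on the topping jig so that it drops over both locating pins and lies flush on the two rails, then swing the latch fully across its edge and let go. Feel for the pins slowly and with a light hand: leaning or knocking on them bends them. Leave the spatula and the sugar dredger where they are.

Things in the scene. Friction and masses are not known exactly. Their poses are not given: they have to be found in the camera images.
- mask_grip (a point): Blue bar handle of the crumble mask: 94 mm long (mask x), 12 mm wide (mask y), 16 mm high, on two 10 mm posts at x = -36 and +36 mm, with 28 mm free between bar and plate. The point is the bar's centre, over the middle of the plate and 41 mm above its underside; x runs along the mask's length, y across, z up.
- mask: The crumble mask, a loose green-coated aluminium plate 280 (x) x 160 (y) x 5 mm, 0.3 to 0.6 kg, with six 62 mm openings, flat on the bench. Origin: middle of its underside. On its lengthwise centre line are two pin holes: at x = -122 mm a round one of 12 mm, at x = +122 mm a slot 16 mm long (x) and 12 mm wide (y). Either way round fits.
- jig: The topping jig, fixed to the bench. Origin: middle of its underside at bench level; x along its length, y across towards the latch, z up. Two end rails (36 mm wide, centred at x = -128 and +128 mm, y from -113 to +113 mm) have flat tops 50 mm above the bench; the mask, lengthwise along jig x, rests on them when home (bar centre then 91 mm above the bench).
- pin_mark (a point): Jig x = y = 0, 60 mm above the bench (pin-top height). Two brass locating pins, 10 mm in diameter, chamfer 1.4 mm, rise 10 mm above the rail tops at jig x = -122 and +122 mm. Their carriage, with the bun tray, is clamped in slots: both share one jig y, anywhere from 2 to 26 mm to the -y side of this point, not measured. 30 N or a knock bends them: touch down below 15 mm/s.
- latch_post (a point): The latch's upright red thumb post, 12 mm in diameter, from 64 to 112 mm above the bench; the point is on its axis 92 mm above the bench. It stands 48 mm from the pivot (a column at jig x = -36, y = +100 mm) on a steel arm 16 mm wide and 6 mm thick, which passes 2.5 mm above a mask that is home and cannot pass over one that stands higher.
- latch (a joint): Angle of the latch, rad: at 0 its arm points along jig +x, beside the mask; it grows clockwise seen from above and ends at a stop at 1.57, where the arm points along jig -y across the mask's edge (latched). Starts open, -0.6 to 0.1. Light friction (about 1.3 N at the post), stays where it is left.
- spatula_grip (a point): Bystander: spatula with black handle, 240 mm long, lying on the bench beyond the far end of the mask. The point is on its handle.
- dredger_mid (a point): Bystander: sugar dredger, an aluminium can 66 mm in diameter and 110 mm tall with a side handle, standing beyond the far end of the jig. The point is on its axis 50 mm above the bench.

How it is judged:
On the way, in this order (a step that is already met when the one before it is completed fails the run):
1. the mask has dropped over both pins and lies flush on the rails (z of mask_grip in the frame of jig between 0.0885 and 0.0932 m and x of mask_grip in the frame of jig between -0.006 and 0.006 m and y of mask_grip in the frame of jig between -0.031 and 0.003 m and angle between mask_grip's own z axis and vertical below 0.02 rad), for 0.2 s.
2. the latch is swung fully across the mask's edge (all of step 1 and value of joint latch above 1.4 rad), for 0.2 s.
At the end, for the whole second after the job is handed in: The mask lies at rest, level and flush on both rails (bar centre about 91 mm above the bench, at most 93.2), both pins through its holes (bar within 6 mm of jig x = 0 and at jig y from -31 to +3 mm), and the latch stands across its edge (joint above 1.4 rad) (all of step 2 and linear speed of mask below 0.01 m/s); the robot touches nothing.
It fails at once if the mask presses or knocks on the jig or its pins with more than 30 N (contact force between mask and jig above 30 N).
It fails at once if the spatula or the dredger is shifted by more than 20 mm (distance of any of spatula_grip, dredger_mid from where it was at the start of the episode above 0.02 m).
It also fails if it takes over 72 s, if anything falls off the work surface, if the arm or the gripper's body presses on something with over 40 N, if the wrist force passes 120 N, or if a joint passes its speed limit or range.

ROBOT

A 6-joint arm with a two-finger parallel gripper is mounted at the origin on the work surface. World frame = base frame: x ahead of the robot, y to its left, z up, the work surface at z = 0. Lengths are in m, angles in rad, forces in N, time in s.
With the tool pointing down it reaches from about 0.375 to 0.9 m from the base axis. Payload 3.1 kg.
Tool frame: the origin (TCP) lies on the centre line of the jaws, within the pads' length; the fingertips stand robot.tip_reach ahead of it and the grasp point (between the pads) lies 8 mm behind it (robot.tip_reach is the distance from the TCP to the fingertips, in m); z points along the fingers, y is the line along which they close (so a half turn about z gives the same grasp; the last joint's range is limited). The gripper opens to 87 mm and grips with 3 to 60 N. Pads are 19 mm wide; open, the fingers measure 117 mm over their backs; the gripper's body (75 mm by 190 mm) begins 51 mm behind the grasp point.
Start: joints at [-1.369, 0.527, 1.433, -0, 1.181, -0.178], TCP at [0.232, -0.58, 0.198] pointing down, gripper open.
Joint ranges: [-3.08, 3.08], [-0.75, 2.2], [0.22, 2.44], [-1.43, 4.57], [0, 2.65], [-2.85, 2.85]. Speed limits (rad/s): [2.79, 2.79, 3.14, 3.14, 3.14, 3.14].

INTERFACE

Orientations are given as a unit quaternion [x, y, z, w].
In Python, from rig import robot gives the robot as it stands.
- The arm moves only by the tool jog_arm, never from a script. Its argument "motion" is one flat list of numbers, 7 for each row, row after row: the shift along the tool's x, y, z scaled (see below), then the turn, a rotation vector about the tool's x, y, z scaled (see below), then the gripper's target within -1 to 1 (shut at 1, half-way at 0, fully open at -1). In form: [x, y, z, rx, ry, rz, hand, x, y, z, rx, ry, rz, hand, ...]. A call has 1 to 12 rows; each row shifts and turns the commanded pose from where the row before left it, along the tool's axes as they then stand; what a row does not reach is not made up. The controller multiplies each number of a shift by 4 cm and each number of a turn by 4 degrees. A row lasts 1/8 s, in which the tool goes at most 62.5 mm and 10.7 degrees, less where a joint would pass 70% of its speed; a pose out of reach is approached as far as the arm can. A call with a number of a shift or a turn outside -1 to 1 is refused whole. A call with a gripper value outside its range is refused whole. The fingers move at their own pace and stop on an object; "grip_force" is the grip in N (left out, the last holds). Time passes only in rows, so rows that do not move let the fingers close. It gives the time, the measured TCP pose, the force, the opening and the grip force at its end, in the units of the state.
- robot.get_obs(): the state, without advancing time (a new reading comes with each control period).
- robot.camera(name): name is "scene" or "top"; returns the picture (400x640x3 uint8, blue, green, red); there is no depth.
- robot.calibration(name): a dict with "fx", "fy", "cx", "cy" (pixels), "R" (3x3) and "t" (3): a world point X has camera coordinates R X + t. Camera axes: x right, y down, z forward; pixel columns grow to the right and rows downward; lengths in m; the calibration is good to about 2 mm. A picture is of the moment at which its call begins. calibration takes no time and is no camera call.
- robot.hand_in(): hands the job in; it is judged then, once.
The state is a dict: "time": time; "q": joint angles; "joint_velocities": joint speeds; "joint_torque": joint torques, N m; "position": TCP position; "tool_rot": TCP orientation; "ft_force": force on the tool from outside, world axes, zero at the start; "moment": the same for the moment, N m; "grip_width": finger opening in m; "grip_force": force on a finger pad.
Only numpy, scipy, OpenCV 4.12 (cv2) and the standard library are available. Lean on these libraries where they do the work, as an engineer would, in place of code of your own. Each camera call takes 0.05 s, during which the arm holds its last target. There are 200 camera calls.

## Working session

There is one attempt and no reset: what is moved stays moved. The work goes in short steps, Python scripts to look and compute and a tool call to move; the robot and the scene stay as the last step left them, time stands still between calls to the robot, and variables do not carry over. Pictures are saved under pics/ and viewed, at most 10 in all, crops included, and the job is handed in when it is done.

Besides the shell and the picture viewer there is one more tool, called after "Emit:" by a JSON object that holds its "op" and its "data". jog_arm: Moves the arm, as the interface text tells. Shifts and turns lie within -1 to 1; 1 stands for 4 cm of shift or 4 degrees of turn. Its arguments: {"type":"object","properties":{"motion":{"type":"array","items":{"type":"number"}},"grip_force":{"type":"number"}},"required":["motion"]}

```bash
mkdir -p pics; ls
python3 - <<'E'
from rig import robot
import cv2
for n in ("scene","top"):
    im=robot.camera(n); cv2.imwrite(f"pics/{n}0.png",im)
    c=robot.calibration(n); print(n,c)
print(robot.get_obs(), robot.tip_reach)
E
```

```text
pics
scene {'fx': 397.37794397110105, 'fy': 397.37794397110105, 'cx': 323.99731634212674, 'cy': 194.14492695487655, 'R': array([[-0.28941073,  0.95718643, -0.00596327],
       [ 0.72516134,  0.21518163, -0.65409319],
       [-0.62480594, -0.19362592, -0.75639047]]), 't': array([ 0.17412526, -0.36308871,  1.2609811 ])}
top {'fx': 413.6489665775097, 'fy': 413.6489665775097, 'cx': 316.085197426257, 'cy': 192.14036714729886, 'R': array([[ 0.02304274, -0.9993765 ,  0.02675147],
       [-0.99025811, -0.02649172, -0.13670067],
       [ 0.13732413, -0.0233409 , -0.99025112]]), 't': array([-0.04472444,  0.59348582,  0.98710434])}
{'time': 0.1, 'q': array([-1.36848791e+00,  5.28343368e-01,  1.43374532e+00, -7.75635961e-06,
        1.18143370e+00, -1.78466316e-01]), 'joint_velocities': array([-0.00115309, -0.00351257, -0.00112067,  0.00035551, -0.00109595,
        0.00038796]), 'joint_torque': array([ 1.99979222e-04, -4.40984058e+01, -1.77151269e+01,  6.34230673e-02,
        5.33920771e-02, -4.09780080e-05]), 'position': array([ 0.23217662, -0.5795209 ,  0.19669706]), 'tool_rot': array([ 9.81930267e-01,  1.89240638e-01, -1.50882113e-05, -9.64758112e-04]), 'ft_force': array([0.24110583, 0.36244584, 1.13601556]), 'moment': array([ 0.03121492,  0.05401975, -0.01854573]), 'grip_force': 0.0, 'grip_width': 0.08726607149178628} 0.011
```

View pics/top0.png

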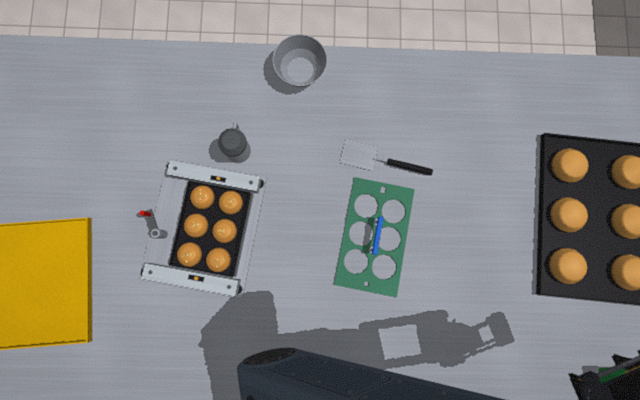

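View pics/scene0.png

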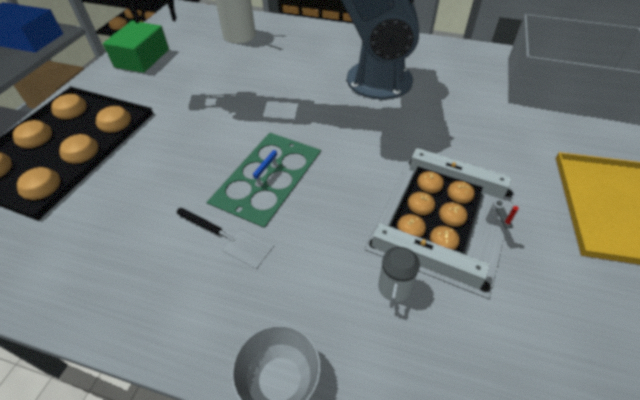

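The top view shows the mask around (374,237), the jig around (205,228), and the latch at post (145,213) and pivot (155,233). Brass pins probably sit at about (218,178) and (196,278). Next I'll zoom in on both.

Run:
```python
import cv2,numpy as np
t=cv2.imread("pics/top0.png"); s=cv2.imread("pics/scene0.png")
a=cv2.resize(t[150:306,130:280],None,fx=3.8,fy=3.8,interpolation=cv2.INTER_CUBIC)[:593]
cv2.imwrite("pics/c1.png",a)
b=cv2.resize(s[140:300,360:530],None,fx=3.7,fy=3.7,interpolation=cv2.INTER_CUBIC)
cv2.imwrite("pics/c2.png",b)
```

```text
(no output)
```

View pics/c1.png

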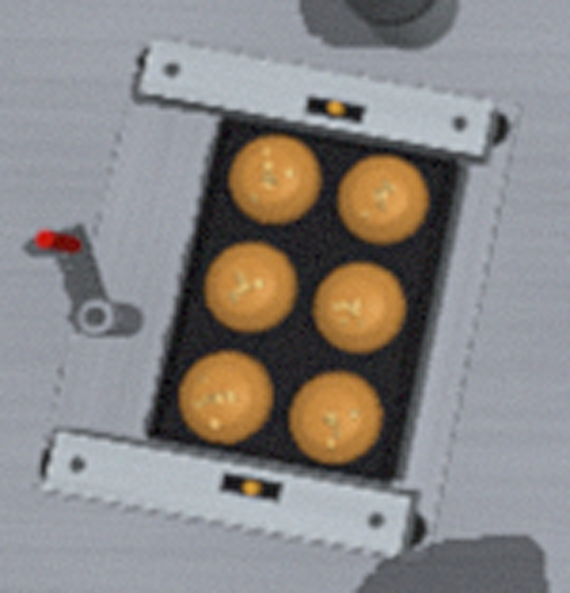

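View pics/c2.png

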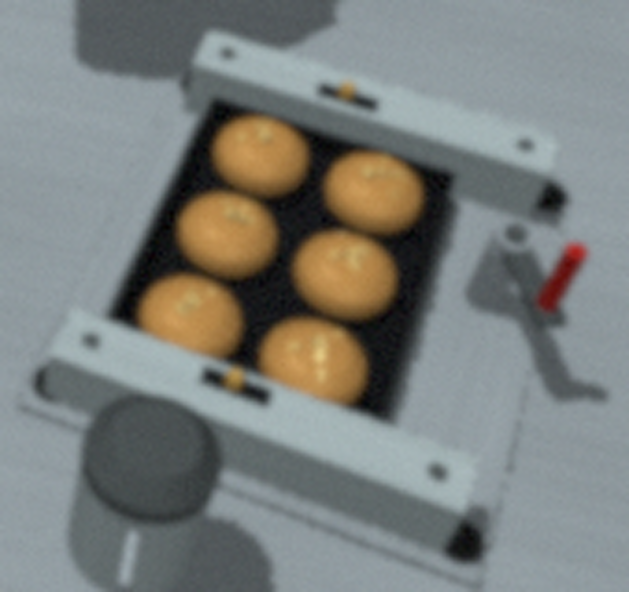

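Both pins are clearly visible in the two views: top at about (218,178) and (196,278), scene at about (453,165) and (423,242). The latch arm starts at roughly −0.5 rad. I'll measure these by colour.

```bash
cat > h.py <<'E'
import cv2,numpy as np
from rig import robot
def ray(n,uv,z):
    c=robot.calibration(n);R=c["R"];o=-R.T@c["t"]
    d=R.T@np.array([(uv[0]-c["cx"])/c["fx"],(uv[1]-c["cy"])/c["fy"],1.]);return o+d*(z-o[2])/d[2]
def proj(n,X):
    c=robot.calibration(n);p=c["R"]@X+c["t"];return np.array([c["fx"]*p[0]/p[2]+c["cx"],c["fy"]*p[1]/p[2]+c["cy"]])
def tri(a,b):
    A=[];B=[]
    for n,uv in (("top",a),("scene",b)):
        c=robot.calibration(n);o=-c["R"].T@c["t"]
        d=c["R"].T@np.array([(uv[0]-c["cx"])/c["fx"],(uv[1]-c["cy"])/c["fy"],1.]);d/=np.linalg.norm(d)
        P=np.eye(3)-np.outer(d,d);A.append(P);B.append(P@o)
    return np.linalg.lstsq(np.vstack(A),np.hstack(B),rcond=None)[0]
def cen(m,w=None):
    ys,xs=np.nonzero(m);return np.array([xs.mean(),ys.mean()]),len(xs)
def brass(im,u,r=6):
    x,y=np.round(u).astype(int);c=im[y-r:y+r+1,x-r:x+r+1].astype(float)
    w=np.clip(c[...,2]-c[...,0]-40,0,None)   # red minus blue
    Y,X=np.mgrid[y-r:y+r+1,x-r:x+r+1];return np.array([(w*X).sum(),(w*Y).sum()])/w.sum()
def blob(im,lo,hi,roi=None):
    h=cv2.inRange(cv2.cvtColor(im,cv2.COLOR_BGR2HSV),lo,hi)
    if roi:
        k=np.zeros_like(h);x0,y0,x1,y1=roi;k[y0:y1,x0:x1]=1;h=h*k
    return h
E
python3 - <<'E'
from h import *
np.set_printoptions(precision=4,suppress=True)
t=cv2.imread("pics/top0.png"); s=cv2.imread("pics/scene0.png")
for a,b in (((218.2,178.4),(453.5,164.9)),((196.3,278.4),(423.5,242.2))): pass
# top: (218,178) is far (+x): scene far = lower one
P={}
for k,a,b in (("far",(218.2,178.4),(423.5,242.2)),("near",(196.3,278.4),(453.5,164.9))):
    ua,ub=brass(t,a,4),brass(s,b,4); P[k]=ray("top",ua,.057)
    print(k,ua,ub,"top",ray("top",ua,.057),"scene",ray("scene",ub,.057),"tri",tri(ua,ub))
d=P["far"]-P["near"];print("pin dist",np.linalg.norm(d),"yaw",np.arctan2(d[1],d[0]),"mid",(P["far"]+P["near"])/2)
for n,im,roi in (("top",t,(340,190,410,280)),("scene",s,(230,140,300,190))):
    m=blob(im,(105,120,60),(130,255,255),roi);u,k=cen(m)
    pts=np.array([ray(n,p,.049)[:2] for p in np.argwhere(m)[:,::-1]])
    r=cv2.minAreaRect(pts.astype(np.float32)*1000);e=np.linalg.eigh(np.cov(pts.T))[1][:,1]
    print(n,"bar",u,k,ray(n,u,.049),"rect",r,"yaw",np.arctan2(*(e*np.sign(e[0]))[::-1]))
    g=blob(im,(50,60,30),(95,255,255),(330,170,420,300) if n=="top" else (200,125,330,230))
    c=max(cv2.findContours(g,cv2.RETR_EXTERNAL,cv2.CHAIN_APPROX_NONE)[0],key=cv2.contourArea)[:,0]
    w=np.array([ray(n,p,.005)[:2] for p in c]).astype(np.float32)*1000
    print("plate",cv2.minAreaRect(w))
for n,im,roi in (("top",t,(130,200,165,225)),("scene",s,(490,195,530,235))):
    hs=cv2.cvtColor(im,cv2.COLOR_BGR2HSV);m=(((hs[...,0]<8)|(hs[...,0]>172))&(hs[...,1]>120)&(hs[...,2]>60)).astype(np.uint8)
    k=np.zeros_like(m);x0,y0,x1,y1=roi;k[y0:y1,x0:x1]=1;u,c=cen(m*k);print(n,"post",u,c,ray(n,u,.088))
    P[n]=u
print(tri(P["top"],P["scene"]))
for p in (95,318),: print("pivot",ray("top",(p[0]/3.8+130,p[1]/3.8+150),.06))
E
```

```text
far [217.8074 178.008 ] [422.9644 241.9065] top [0.6207 0.2114 0.057 ] scene [0.6202 0.2114 0.057 ] tri [0.6206 0.2113 0.0575]
near [195.6751 277.8601] [453.2605 164.1681] top [0.3803 0.2501 0.057 ] scene [0.381  0.2502 0.057 ] tri [0.3803 0.2503 0.0563]
pin dist 0.24347437577705272 yaw -0.15964577607515987 mid [0.5005 0.2308 0.057 ]
top bar [377.2704 235.1224] 196 [ 0.4914 -0.1816  0.049 ] rect ((491.1153869628906, -181.75111389160156), (13.335918426513672, 92.38140869140625), 80.37826538085938) yaw -0.1725345594463154
plate ((491.7366943359375, -182.23040771484375), (159.6141357421875, 278.0674133300781), 80.1440200805664)
scene bar [264.2487 163.9016] 193 [ 0.4988 -0.1796  0.049 ] rect ((496.5780029296875, -179.6524200439453), (18.977243423461914, 99.21162414550781), 79.20021057128906) yaw -0.1511148721198452
plate ((491.87548828125, -181.34735107421875), (160.5147247314453, 279.9134826660156), 80.07746124267578)
top post [144.5957 213.1915] 47 [0.5278 0.3696 0.088 ]
scene post [511.1765 214.6353] 85 [0.5271 0.3686 0.088 ]
[0.5277 0.3688 0.0888]
pivot [0.4817 0.352  0.06  ]
```

Emit:
{"op": "jog_arm", "data": {"motion": [0.75, -0.65, 0, 0, 0, 0.99, -1, 0.72, -0.68, 0, 0, 0, 0.99, -1, 0.69, -0.71, 0, 0, 0, 0.99, -1, 0.66, -0.74, 0, 0, 0, 0.99, -1, 0.63, -0.77, 0, 0, 0, 0.99, -1, 0.6, -0.8, 0, 0, 0, 0.99, -1, 0.57, -0.83, 0, 0, 0, 0.99, -1, 0.5, -0.85, 0, 0, 0, 0.99, -1, 0, 0, 0, 0, 0, 0, -1, 0, 0, 0, 0, 0, 0, -1], "grip_force": 40}}

```text
time: 1.35
position: [0.4023, -0.3123, 0.1974]
tool_rot: [0.996, -0.085, -0.0, 0.0]
ft_force: [-0.7, -0.4, -0.2]
grip_width: 0.0873
grip_force: 0.0
```

```bash
cat >> h.py <<'E'
from scipy.spatial.transform import Rotation as Rn
def to(p,yaw):
    o=robot.get_obs();M=Rn.from_quat(o["tool_rot"]).as_matrix()
    T=np.array([[np.cos(yaw),np.sin(yaw),0],[np.sin(yaw),-np.cos(yaw),0],[0,0,-1.]]).T
    print("t",o["time"],"pos",o["position"].round(4),"yaw",np.arctan2(M[1,0],M[0,0]).round(4),"F",o["ft_force"].round(2),"w",round(o["grip_width"],4))
    print("shift units",(M.T@(np.array(p)-o["position"])/.04).round(3),"turn units",(np.degrees(Rn.from_matrix(M.T@T).as_rotvec())/4).round(3))
E
python3 -c "
from h import *
to((.4915,-.1818,.033),-.172)"
```

```text
t 1.35 pos [ 0.4023 -0.3123  0.1974] yaw -0.1711 F [-0.68 -0.45 -0.18] w 0.0873
shift units [ 1.643 -3.597  4.109] turn units [0.006 0.004 0.013]
```

Emit:
{"op": "jog_arm", "data": {"motion": [0.41, -0.9, 0.3, 0, 0, 0, -1, 0.41, -0.9, 0.5, 0, 0, 0, -1, 0.41, -0.9, 0.5, 0, 0, 0, -1, 0.41, -0.9, 0.5, 0, 0, 0, -1, 0, 0, 0.5, 0, 0, 0, -1, 0, 0, 0.5, 0, 0, 0, -1, 0, 0, 0.4, 0, 0, 0, -1, 0, 0, 0.4, 0, 0, 0, -1, 0, 0, 0.3, 0, 0, 0, -1, 0, 0, 0.2, 0, 0, 0, -1, 0, 0, 0, 0, 0, 0, -1, 0, 0, 0, 0, 0, 0, -1]}}

```text
time: 2.85
position: [0.4921, -0.1816, 0.0339]
tool_rot: [0.996, -0.086, 0.0, 0.0]
ft_force: [0.6, -0.2, -0.3]
grip_width: 0.0872
grip_force: 0.0
```

```bash
python3 -c "
from h import *
to((.4915,-.1818,.033),-.172)"
```

```text
t 2.85 pos [ 0.4921 -0.1816  0.0339] yaw -0.172 F [ 0.58 -0.18 -0.31] w 0.0872
shift units [-0.014  0.008  0.023] turn units [ 0.005 -0.013  0.   ]
```

Emit:
{"op": "jog_arm", "data": {"motion": [-0.01, 0, 0.02, 0, 0, 0, 0.3, 0, 0, 0, 0, 0, 0, 0.7, 0, 0, 0, 0, 0, 0, 1, 0, 0, 0, 0, 0, 0, 1, 0, 0, 0, 0, 0, 0, 1, 0, 0, 0, 0, 0, 0, 1, 0, 0, 0, 0, 0, 0, 1, 0, 0, 0, 0, 0, 0, 1], "grip_force": 40}}

```text
time: 3.85
position: [0.4913, -0.1813, 0.0327]
tool_rot: [0.996, -0.086, -0.0, -0.0]
ft_force: [0.2, -0.5, 0.1]
grip_width: 0.0149
grip_force: 0.0
```

Emit:
{"op": "jog_arm", "data": {"motion": [0, 0, 0, 0, 0, 0, 1, 0, 0, 0, 0, 0, 0, 1, 0, 0, -0.1, 0, 0, 0, 1, 0, 0, -0.3, 0, 0, 0, 1, 0, 0, -0.5, 0, 0, 0, 1, 0, 0, -0.5, 0, 0, 0, 1, 0, 0, -0.5, 0, 0, 0, 1, 0, 0, -0.4, 0, 0, 0, 1, 0, 0, -0.2, 0, 0, 0, 1, 0, 0, 0, 0, 0, 0, 1]}}

```text
time: 5.1
position: [0.4917, -0.1815, 0.1335]
tool_rot: [0.996, -0.086, 0.001, 0.0]
ft_force: [0.7, 0.6, 0.6]
grip_width: 0.0005
grip_force: 0.0
```

```bash
python3 -c "
from h import *
to((.5005,.2308,.12),-.16)"
```

```text
t 5.1 pos [ 0.4917 -0.1815  0.1335] yaw -0.1721 F [0.74 0.62 0.59] w 0.0005
shift units [ -1.548 -10.193   0.33 ] turn units [ 0.009 -0.022 -0.173]
```

The gripper closed on nothing, so I'll take a look.

Run:
```python
from h import *
t=robot.camera("top");s=robot.camera("scene")
cv2.imwrite("pics/top1.png",t);cv2.imwrite("pics/scene1.png",s)
a=cv2.resize(t[160:310,320:430],None,fx=3.6,fy=3.6);b=cv2.resize(s[110:250,195:335],None,fx=2.8,fy=3.857)
cv2.imwrite("pics/c3.png",np.hstack([a,b]))
```

```text
(no output)
```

View pics/c3.png

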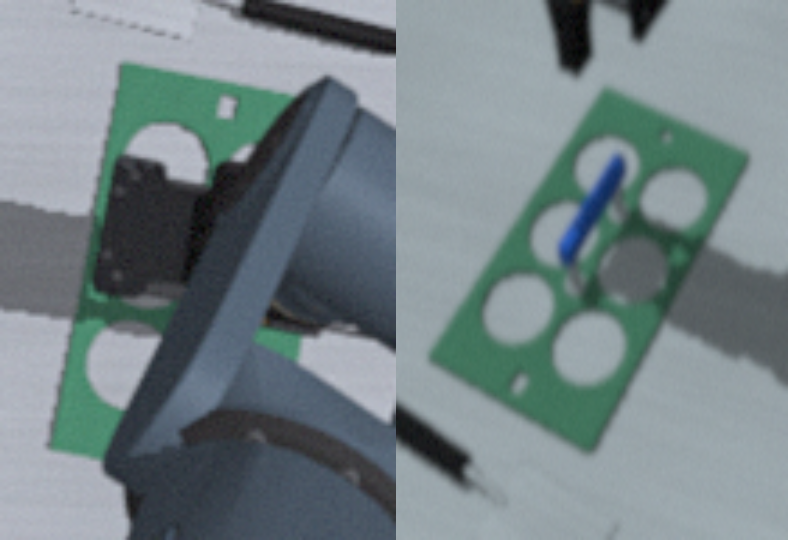

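Run:
```python
from h import *
o=robot.get_obs();print({k:np.round(v,4) for k,v in o.items()})
for n in("top","scene"): print(n,"tip",proj(n,o["position"]-[0,0,.011]),"flange-ish",proj(n,o["position"]+[0,0,.08]), "bar",proj(n,np.array([.4915,-.1818,.041])))
s=cv2.imread("pics/scene1.png");s0=cv2.imread("pics/scene0.png")
for im in(s0,s):
    m=blob(im,(105,120,60),(130,255,255),(230,140,300,190));print(cen(m))
    g=blob(im,(50,60,30),(95,255,255),(200,125,330,230))
    c=max(cv2.findContours(g,cv2.RETR_EXTERNAL,cv2.CHAIN_APPROX_NONE)[0],key=cv2.contourArea)[:,0]
    print(cv2.minAreaRect(np.array([ray("scene",p,.005)[:2] for p in c]).astype(np.float32)*1000))
cv2.imwrite("pics/c4.png",cv2.resize(s[20:180,160:360],None,fx=3.6,fy=3.6,interpolation=cv2.INTER_CUBIC))
```

```text
{'time': np.float64(5.2), 'q': array([-0.5671,  0.4846,  1.7514, -0.    ,  0.9063,  1.1759]), 'joint_velocities': array([-0.0004,  0.0128,  0.0032, -0.0001, -0.0012, -0.0003]), 'joint_torque': array([ 1.68000e-02, -3.80881e+01, -1.34780e+01,  5.09000e-02,
       -6.74000e-02,  3.00000e-04]), 'position': array([ 0.491 , -0.1811,  0.1325]), 'tool_rot': array([ 9.963e-01, -8.600e-02, -3.000e-04, -2.000e-04]), 'ft_force': array([0.0336, 0.4848, 0.3503]), 'moment': array([0.056 , 0.0036, 0.0251]), 'grip_force': np.float64(0.0), 'grip_width': np.float64(0.0005)}
top tip [382.56703593 234.2132694 ] flange-ish [390.815873   232.61676403] bar [376.77090812 235.19570321]
scene tip [261.09375072 138.58714604] flange-ish [255.60772771 105.42393092] bar [264.94252189 164.02889275]
(array([264.24870466, 163.9015544 ]), 193)
((491.87548828125, -181.34735107421875), (160.5147247314453, 279.9134826660156), 80.07746124267578)
(array([264.31578947, 164.03157895]), 190)
((491.9466247558594, -181.18194580078125), (160.56707763671875, 279.4747619628906), 80.16385650634766)
```

View pics/c4.png

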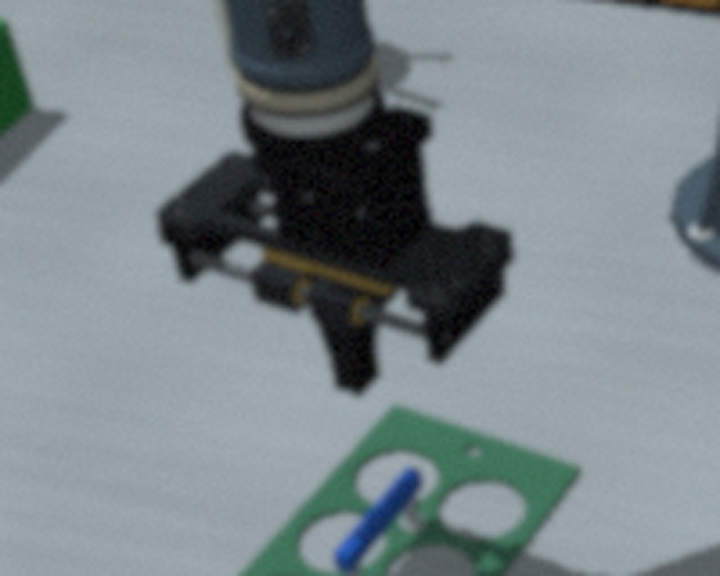

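The picture shows the closed fingertips at about scene px (258.6,127). The reported pose puts them at (261,138.6), which would mean the tip is about 35 mm higher than reported. To get the real offset, I'll touch the bar top gently with the closed fingers.

Emit:
{"op": "jog_arm", "data": {"motion": [0, 0, 0.6, 0, 0, 0, 1, 0, 0, 0.7, 0, 0, 0, 1, 0, 0, 0.6, 0, 0, 0, 1, 0, 0, 0.35, 0, 0, 0, 1, 0, 0, 0.15, 0, 0, 0, 1, 0, 0, 0.03, 0, 0, 0, 1, 0, 0, 0.03, 0, 0, 0, 1, 0, 0, 0, 0, 0, 0, 1]}}

```text
time: 6.2
position: [0.4917, -0.1815, 0.0349]
tool_rot: [0.996, -0.086, 0.001, 0.0]
ft_force: [-0.2, 0.5, -0.6]
grip_width: 0.0003
grip_force: 0.0
```

Emit:
{"op": "jog_arm", "data": {"motion": [0, 0, 0.04, 0, 0, 0, 1, 0, 0, 0.04, 0, 0, 0, 1, 0, 0, 0, 0, 0, 0, 1]}}

```text
time: 6.58
position: [0.4913, -0.1813, 0.0311]
tool_rot: [0.996, -0.086, -0.0, -0.0]
ft_force: [0.1, 0.0, 0.1]
grip_width: 0.0004
grip_force: 0.0
```

Emit:
{"op": "jog_arm", "data": {"motion": [0, 0, 0.03, 0, 0, 0, 1, 0, 0, 0.03, 0, 0, 0, 1, 0, 0, 0, 0, 0, 0, 1]}}

```text
time: 6.95
position: [0.4913, -0.1813, 0.0286]
tool_rot: [0.996, -0.086, -0.0, -0.0]
ft_force: [1.0, -0.6, -0.8]
grip_width: 0.0002
grip_force: 0.0
```

Emit:
{"op": "jog_arm", "data": {"motion": [0, 0, 0.03, 0, 0, 0, 1, 0, 0, 0.03, 0, 0, 0, 1, 0, 0, 0, 0, 0, 0, 1]}}

```text
time: 7.32
position: [0.4913, -0.1813, 0.0262]
tool_rot: [0.996, -0.086, -0.0, -0.0]
ft_force: [-0.1, 0.1, 0.2]
grip_width: 0.0008
grip_force: 0.0
```

Emit:
{"op": "jog_arm", "data": {"motion": [0, 0, 0.03, 0, 0, 0, 1, 0, 0, 0, 0, 0, 0, 1]}}

```text
time: 7.58
position: [0.4913, -0.1813, 0.0251]
tool_rot: [0.996, -0.086, -0.0, -0.0]
ft_force: [-0.6, 0.2, -0.2]
grip_width: 0.0005
grip_force: 0.0
```

Emit:
{"op": "jog_arm", "data": {"motion": [0, 0, 0.03, 0, 0, 0, 1, 0, 0, 0, 0, 0, 0, 1]}}

```text
time: 7.82
position: [0.4914, -0.1814, 0.0244]
tool_rot: [0.996, -0.086, 0.0, 0.0]
ft_force: [-0.9, 0.3, 4.6]
grip_width: 0.0009
grip_force: 2.3
```

Contact came at reported z = 0.0245, so the true height is the reported value plus about 35.4 mm. I'll regrasp with that correction.

Emit:
{"op": "jog_arm", "data": {"motion": [0, 0, -0.25, 0, 0, 0, -0.3, 0, 0, 0, 0, 0, 0, -0.3, 0, 0, 0, 0, 0, 0, -0.3, 0, 0, 0, 0, 0, 0, -0.3, 0, 0, 0, 0, 0, 0, -0.3, 0, 0, 0, 0, 0, 0, -0.3, 0, 0, 0, 0, 0, 0, -0.3, 0, 0, 0.25, 0, 0, 0, -0.3, 0, 0, 0.25, 0, 0, 0, -0.3, 0, 0, 0.2, 0, 0, 0, -0.3, 0, 0, 0.17, 0, 0, 0, -0.3, 0, 0, 0, 0, 0, 0, -0.3]}}

```text
time: 9.32
position: [0.4909, -0.1811, -0.0016]
tool_rot: [0.996, -0.086, -0.001, -0.0]
ft_force: [-0.6, 0.0, 1.1]
grip_width: 0.0563
grip_force: 0.0
```

Emit:
{"op": "jog_arm", "data": {"motion": [0, 0, 0, 0, 0, 0, 1, 0, 0, 0, 0, 0, 0, 1, 0, 0, 0, 0, 0, 0, 1, 0, 0, 0, 0, 0, 0, 1, 0, 0, 0, 0, 0, 0, 1, 0, 0, 0, 0, 0, 0, 1, 0, 0, 0, 0, 0, 0, 1, 0, 0, 0, 0, 0, 0, 1], "grip_force": 40}}

```text
time: 10.32
position: [0.4915, -0.1817, -0.0007]
tool_rot: [0.996, -0.086, 0.0, 0.0]
ft_force: [-0.1, -1.2, 0.5]
grip_width: 0.0115
grip_force: 40.0
```

Emit:
{"op": "jog_arm", "data": {"motion": [0, 0, -0.1, 0, 0, 0, 1, 0, 0, -0.3, 0, 0, 0, 1, 0, 0, -0.5, 0, 0, 0, 1, 0, 0, -0.6, 0, 0, 0, 1, 0, 0, -0.6, 0, 0, 0, 1, 0, 0, -0.4, 0, 0, 0, 1, 0, 0, -0.2, 0, 0, 0, 1, 0, 0, 0, 0, 0, 0, 1]}}

```text
time: 11.32
position: [0.4914, -0.1812, 0.1076]
tool_rot: [0.996, -0.086, 0.0, 0.0]
ft_force: [0.1, 0.7, -5.3]
grip_width: 0.0115
grip_force: 40.0
```

```bash
python3 -c "
from h import *
to((.5005,.2308,.095),-.16)"
```

```text
t 11.325 pos [ 0.4914 -0.1812  0.1076] yaw -0.172 F [ 0.12  0.75 -5.27] w 0.0115
shift units [ -1.538 -10.186   0.312] turn units [ 0.003 -0.009 -0.172]
```

Emit:
{"op": "jog_arm", "data": {"motion": [-0.128, -0.4, 0, 0, 0, 0, 1, -0.128, -0.8, 0, 0, 0, 0, 1, -0.128, -1, 0, 0, 0, 0, 1, -0.128, -1, 0, 0, 0, 0, 1, -0.128, -1, 0, 0, 0, 0, 1, -0.128, -1, 0, 0, 0, 0, 1, -0.128, -1, 0, 0, 0, 0, 1, -0.128, -1, 0, 0, 0, 0, 1, -0.128, -1, 0, 0, 0, 0, 1, -0.128, -0.8, 0, 0, 0, 0, 1, -0.128, -0.6, 0, 0, 0, 0, 1, -0.128, -0.4, 0, 0, 0, 0, 1]}}

```text
time: 12.82
position: [0.4974, 0.2249, 0.1062]
tool_rot: [0.996, -0.085, -0.001, 0.0]
ft_force: [-0.5, -0.4, -5.1]
grip_width: 0.0117
grip_force: 40.0
```

Emit:
{"op": "jog_arm", "data": {"motion": [0, -0.18, 0.1, 0, 0, -0.17, 1, 0, 0, 0.3, 0, 0, 0, 1, 0, 0, 0.2, 0, 0, 0, 1, 0, 0, 0, 0, 0, 0, 1, 0, 0, 0, 0, 0, 0, 1]}}

```text
time: 13.45
position: [0.5008, 0.2299, 0.0831]
tool_rot: [0.997, -0.08, -0.0, 0.0]
ft_force: [0.3, 0.4, -4.1]
grip_width: 0.0119
grip_force: 40.0
```

```bash
cat > m.py <<'E'
from h import *
np.set_printoptions(precision=4,suppress=True)
def mask_meas(zu,tag):
    """zu: height of mask underside"""
    to((.5005,.2308,.095),-.16)
    t=robot.camera("top");s=robot.camera("scene");cv2.imwrite(f"pics/top_{tag}.png",t);cv2.imwrite(f"pics/scene_{tag}.png",s)
    for n,im,roi in (("top",t,(120,130,300,320)),("scene",s,(330,100,540,310))):
        g=blob(im,(50,60,30),(95,255,255),roi)
        c=max(cv2.findContours(g,cv2.RETR_EXTERNAL,cv2.CHAIN_APPROX_NONE)[0],key=cv2.contourArea)[:,0]
        w=np.array([ray(n,p,zu+.005)[:2] for p in c]).astype(np.float32)*1000
        print(n,"plate",cv2.minAreaRect(w))
E
python3 - <<'E'
from m import *
z=robot.get_obs()["position"][2]+.0417-.041
mask_meas(z,"a")
t=cv2.imread("pics/top_a.png");s=cv2.imread("pics/scene_a.png")
a=cv2.resize(t[140:310,120:300],None,fx=2.2,fy=2.8);b=cv2.resize(s[120:290,350:530],None,fx=2.2,fy=2.8)
cv2.imwrite("pics/c5.png",np.hstack([a,b]))
E
```

```text
t 13.45 pos [0.5008 0.2299 0.0831] yaw -0.1611 F [ 0.34  0.35 -4.15] w 0.0119
shift units [-0.011 -0.022 -0.299] turn units [ 0.001  0.001 -0.016]
top plate ((501.118896484375, 228.20401000976562), (162.50112915039062, 277.987548828125), 80.9583511352539)
scene plate ((533.5596923828125, 225.43678283691406), (160.96287536621094, 225.97389221191406), 81.13911437988281)
```

View pics/c5.png

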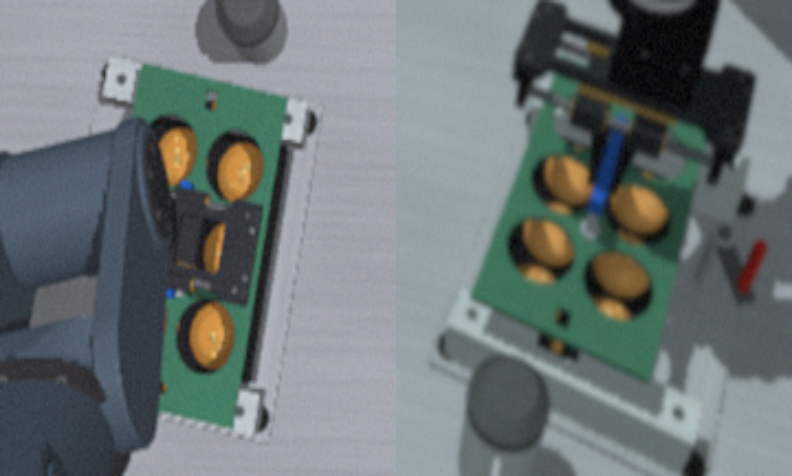

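The mask hovers over the jig, and both pins show near the holes: far slot at top-crop (211,100) and scene-crop (563,316). Next I'll locate the hole centres and compare them with the pin positions.

```bash
cat >> m.py <<'E'
def holes(tag):
    out={}
    for n,roi in (("top",(120,130,300,320)),("scene",(330,100,540,310))):
        im=cv2.imread(f"pics/{n}_{tag}.png")
        K=4; x0,y0,x1,y1=roi
        big=cv2.resize(im[y0:y1,x0:x1],None,fx=K,fy=K,interpolation=cv2.INTER_CUBIC)
        g=blob(big,(50,60,30),(95,255,255))
        cs,h=cv2.findContours(g,cv2.RETR_CCOMP,cv2.CHAIN_APPROX_NONE)
        for c,hh in zip(cs,h[0]):
            a=cv2.contourArea(c)/K/K
            if hh[3]>=0 and 8<a<120:
                mm=cv2.moments(c);u=(np.array([mm["m10"],mm["m01"]])/mm["m00"]+.5)/K-.5+[x0,y0]
                print(n,"hole",u,"area",round(a,1));out.setdefault(n,[]).append(u)
    return out
E
python3 - <<'E'
from m import *
o=holes("a")
print("pins far .06 proj",proj("top",np.array([.6206,.2113,.057])))
for u in o.get("top",[]): print("top ray",ray("top",u,.0863))
for u in o.get("scene",[]): print("scene ray",ray("scene",u,.0863))
for a in o.get("top",[]):
    for b in o.get("scene",[]): print(a,b,tri(a,b),"reproj",proj("top",tri(a,b)))
E
```

```text
top hole [215.9905 175.3339] area 32.7
scene hole [424.3839 232.7801] area 17.6
pins far .06 proj [217.8572 178.0413]
top ray [0.6221 0.2097 0.0863]
scene ray [0.6196 0.2087 0.0863]
[215.9905 175.3339] [424.3839 232.7801] [0.6216 0.2088 0.0891] reproj [216.1276 175.3232]
```

Emit:
{"op": "jog_arm", "data": {"motion": [-0.03, -0.045, 0.1, 0, 0, 0, 1, 0, 0, 0.2, 0, 0, 0, 1, 0, 0, 0.15, 0, 0, 0, 1, 0, 0, 0.05, 0, 0, 0, 1, 0, 0, 0, 0, 0, 0, 1, 0, 0, 0, 0, 0, 0, 1]}}

```text
time: 14.3
position: [0.4999, 0.2324, 0.0633]
tool_rot: [0.997, -0.08, 0.0, -0.0]
ft_force: [-0.7, -0.4, -5.2]
grip_width: 0.0117
grip_force: 40.0
```

Run:
```python
from m import *
z=robot.get_obs()["position"][2]+.0007
print("underside",z);mask_meas(z,"b")
o=holes("b")
for n in o:
    for u in o[n]: print(n,"ray",ray(n,u,z+.0025))
for a in o.get("top",[]):
    for b in o.get("scene",[]): print("tri",tri(a,b))
# right plate edge line vs pins (top)
im=cv2.imread("pics/top_b.png");g=blob(im,(50,60,30),(95,255,255),(120,130,300,320))
pts=[]
for v in range(185,285,2):
    xs=np.nonzero(g[v])[0]
    if len(xs): pts.append(ray("top",(xs.max()+.5,v),z)[:2])
pts=np.array(pts,np.float32);l=cv2.fitLine(pts,cv2.DIST_HUBER,0,1e-4,1e-4).ravel()
d=l[:2]*np.sign(l[0]);nrm=np.array([-d[1],d[0]])
print("edge yaw",np.arctan2(d[1],d[0]),[ (np.array(p)-l[2:])@nrm for p in ((.6206,.2114),(.3803,.2501))])
```

```text
underside 0.0639723572138644
t 14.3 pos [0.4999 0.2324 0.0633] yaw -0.1602 F [-0.75 -0.43 -5.18] w 0.0117
shift units [ 0.022  0.037 -0.793] turn units [-0.002 -0.005 -0.003]
top plate ((500.149658203125, 230.78076171875), (162.3219757080078, 277.9943542480469), 80.99571990966797)
scene plate ((532.7965698242188, 227.5850372314453), (159.87298583984375, 218.1509552001953), 80.95015716552734)
top hole [216.794  177.1058] area 30.3
scene hole [424.4295 240.1016] area 28.6
top ray [0.6212 0.2119 0.0665]
scene ray [0.6221 0.2128 0.0665]
tri [0.6214 0.2125 0.0654]
edge yaw -0.15908016 [np.float64(0.07934792053380527), np.float64(0.07949333476552282)]
```

Emit:
{"op": "jog_arm", "data": {"motion": [0, 0.013, 0.025, 0, 0, 0, 1, 0, 0, 0.025, 0, 0, 0, 1, 0, 0, 0.025, 0, 0, 0, 1, 0, 0, 0, 0, 0, 0, 1]}}

```text
time: 14.9
position: [0.4995, 0.2318, 0.06]
tool_rot: [0.997, -0.08, -0.0, 0.0]
ft_force: [-0.2, -0.2, -4.9]
grip_width: 0.0117
grip_force: 40.0
```

Emit:
{"op": "jog_arm", "data": {"motion": [0, 0, 0.02, 0, 0, 0, 1, 0, 0, 0, 0, 0, 0, 1]}}

```text
time: 15.15
position: [0.4996, 0.2318, 0.0593]
tool_rot: [0.997, -0.08, -0.0, 0.0]
ft_force: [0.2, -0.2, -4.8]
grip_width: 0.0119
grip_force: 40.0
```

Emit:
{"op": "jog_arm", "data": {"motion": [0, 0, 0.02, 0, 0, 0, 1, 0, 0, 0, 0, 0, 0, 1]}}

```text
time: 15.4
position: [0.4995, 0.2319, 0.0585]
tool_rot: [0.997, -0.08, -0.0, 0.0]
ft_force: [-1.1, -0.4, -4.8]
grip_width: 0.0117
grip_force: 40.0
```

Emit:
{"op": "jog_arm", "data": {"motion": [0, 0, 0.02, 0, 0, 0, 1, 0, 0, 0, 0, 0, 0, 1]}}

```text
time: 15.65
position: [0.4995, 0.2318, 0.0577]
tool_rot: [0.997, -0.08, -0.0, 0.0]
ft_force: [0.1, 0.1, -4.2]
grip_width: 0.0114
grip_force: 40.0
```

Emit:
{"op": "jog_arm", "data": {"motion": [0, 0, 0.02, 0, 0, 0, 1, 0, 0, 0, 0, 0, 0, 1]}}

```text
time: 15.9
position: [0.4995, 0.2318, 0.0569]
tool_rot: [0.997, -0.08, -0.0, 0.0]
ft_force: [0.6, -0.6, -5.1]
grip_width: 0.0119
grip_force: 40.0
```

Emit:
{"op": "jog_arm", "data": {"motion": [0, 0, 0.02, 0, 0, 0, 1, 0, 0, 0, 0, 0, 0, 1]}}

```text
time: 16.15
position: [0.4996, 0.2318, 0.0561]
tool_rot: [0.997, -0.08, -0.0, 0.0]
ft_force: [0.6, 1.5, -5.2]
grip_width: 0.0122
grip_force: 40.0
```

Emit:
{"op": "jog_arm", "data": {"motion": [0, 0, 0.02, 0, 0, 0, 1, 0, 0, 0, 0, 0, 0, 1]}}

```text
time: 16.4
position: [0.4995, 0.2318, 0.0553]
tool_rot: [0.997, -0.08, -0.0, 0.0]
ft_force: [0.2, -0.1, -4.1]
grip_width: 0.0119
grip_force: 40.0
```

Emit:
{"op": "jog_arm", "data": {"motion": [0, 0, 0.02, 0, 0, 0, 1, 0, 0, 0, 0, 0, 0, 1]}}

```text
time: 16.65
position: [0.4995, 0.2318, 0.0545]
tool_rot: [0.997, -0.08, -0.0, 0.0]
ft_force: [-0.5, -0.9, -4.4]
grip_width: 0.0116
grip_force: 40.0
```

Emit:
{"op": "jog_arm", "data": {"motion": [0, 0, 0.02, 0, 0, 0, 1, 0, 0, 0.02, 0, 0, 0, 1, 0, 0, 0, 0, 0, 0, 1]}}

```text
time: 17.02
position: [0.4995, 0.2318, 0.0528]
tool_rot: [0.997, -0.08, -0.0, 0.0]
ft_force: [-0.3, -0.6, -4.7]
grip_width: 0.0114
grip_force: 40.0
```

Emit:
{"op": "jog_arm", "data": {"motion": [0, 0, 0.02, 0, 0, 0, 1, 0, 0, 0.02, 0, 0, 0, 1, 0, 0, 0, 0, 0, 0, 1]}}

```text
time: 17.4
position: [0.4995, 0.2318, 0.0513]
tool_rot: [0.997, -0.08, -0.0, 0.0]
ft_force: [0.5, 0.4, -4.6]
grip_width: 0.0116
grip_force: 40.0
```

Emit:
{"op": "jog_arm", "data": {"motion": [0, 0, 0.02, 0, 0, 0, 1, 0, 0, 0, 0, 0, 0, 1]}}

```text
time: 17.65
position: [0.4995, 0.2318, 0.0505]
tool_rot: [0.997, -0.08, -0.0, 0.0]
ft_force: [-0.1, 0.2, -5.4]
grip_width: 0.0114
grip_force: 40.0
```

Emit:
{"op": "jog_arm", "data": {"motion": [0, 0, 0.02, 0, 0, 0, 1, 0, 0, 0, 0, 0, 0, 1]}}

```text
time: 17.9
position: [0.4995, 0.2319, 0.0497]
tool_rot: [0.997, -0.08, -0.0, 0.0]
ft_force: [-0.6, 0.3, -4.6]
grip_width: 0.0113
grip_force: 40.0
```

Emit:
{"op": "jog_arm", "data": {"motion": [0, 0, 0.015, 0, 0, 0, 1, 0, 0, 0, 0, 0, 0, 1]}}

```text
time: 18.15
position: [0.4996, 0.2319, 0.0493]
tool_rot: [0.997, -0.08, 0.0, -0.0]
ft_force: [-1.2, 0.4, -3.4]
grip_width: 0.0117
grip_force: 40.0
```

Run:
```python
from m import *
z=robot.get_obs()["position"][2]+.0007
mask_meas(z,"c");o=holes("c")
for n in o:
    for u in o[n]: print(n,"ray",ray(n,u,z+.0025))
for a in o.get("top",[]):
    for b in o.get("scene",[]): print("tri",tri(a,b))
```

```text
t 18.15 pos [0.4996 0.2319 0.0493] yaw -0.1603 F [-1.17  0.44 -3.39] w 0.0117
shift units [ 0.026  0.023 -1.143] turn units [-0.001 -0.002 -0.004]
top plate ((499.78607177734375, 230.05885314941406), (161.9539337158203, 278.83477783203125), 81.38880157470703)
scene plate ((533.0126953125, 226.64788818359375), (160.67967224121094, 213.93368530273438), 80.79515838623047)
top hole [217.7553 178.4235] area 35.4
scene hole [423.0738 242.2747] area 45.3
top ray [0.6204 0.2125 0.0525]
scene ray [0.6178 0.2121 0.0525]
tri [0.6199 0.2118 0.0554]
```

Emit:
{"op": "jog_arm", "data": {"motion": [0, 0, 0.01, 0, 0, 0, 1, 0, 0, 0, 0, 0, 0, 1]}}

```text
time: 18.5
position: [0.4996, 0.2319, 0.0492]
tool_rot: [0.997, -0.08, 0.0, -0.0]
ft_force: [-1.8, -0.8, 2.0]
grip_width: 0.0114
grip_force: 40.0
```

Run:
```python
import cv2,numpy as np
t=cv2.imread("pics/top_c.png");s=cv2.imread("pics/scene_c.png")
a=cv2.resize(t[140:310,120:300],None,fx=2.2,fy=2.8);b=cv2.resize(s[120:290,350:530],None,fx=2.2,fy=2.8)
cv2.imwrite("pics/c6.png",np.hstack([a,b]))
```

```text
(no output)
```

View pics/c6.png

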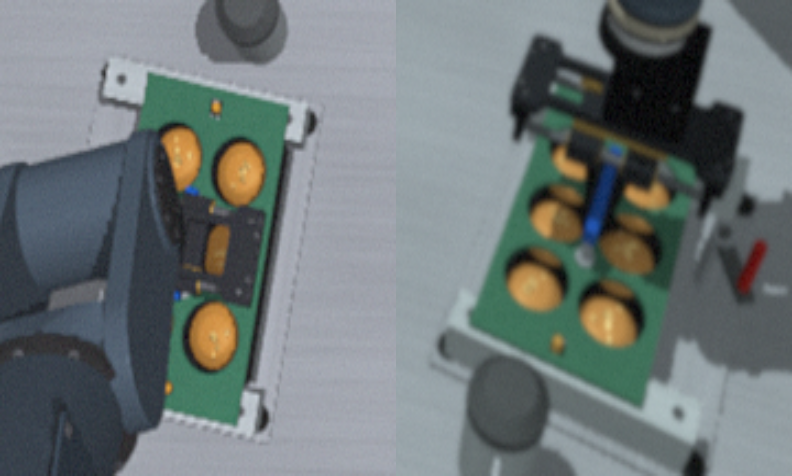

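Brass shows through both holes (top-crop (216,106) and (167,388), scene-crop (557,343)), and there is a light contact on the rails. I'll release and lift now.

Emit:
{"op": "jog_arm", "data": {"motion": [0, 0, 0, 0, 0, 0, -0.2, 0, 0, 0, 0, 0, 0, -0.2, 0, 0, 0, 0, 0, 0, -0.2, 0, 0, 0, 0, 0, 0, -0.2, 0, 0, 0, 0, 0, 0, -0.2, 0, 0, -0.2, 0, 0, 0, -0.2, 0, 0, -0.5, 0, 0, 0, -0.2, 0, 0, -0.6, 0, 0, 0, 1, 0, 0, -0.5, 0, 0, 0, 1, 0, 0, -0.2, 0, 0, 0, 1, 0, 0, 0, 0, 0, 0, 1]}}

```text
time: 19.88
position: [0.4998, 0.2319, 0.1293]
tool_rot: [0.997, -0.08, 0.001, -0.0]
ft_force: [-0.6, 0.6, -0.5]
grip_width: 0.0202
grip_force: 0.0
```

```bash
cat > l.py <<'E'
from h import *
ex=np.array([.9873,-.1589]);ey=np.array([.1589,.9873]);P=np.array([.483,.351])
def box(th,ax,ay):  # pusher centre for latch angle th, offset in jig mm
    r=np.array([48*np.cos(th)+ax,-48*np.sin(th)+ay])/1000;return P+r[0]*ex+r[1]*ey
way=[(-.55,-4,33),(-.55,-3,21),(-.3,0,21),(0,4,21),(.3,9,21),(.6,12.5,20),(.9,14.5,17),(1.1,15.3,13),(1.3,15.5,9),(1.45,15.5,6),(1.52,15.5,5)]
E
python3 - <<'E'
from m import *
from l import *
p=robot.get_obs()["position"];print(p)
t=robot.camera("top");s=robot.camera("scene");cv2.imwrite("pics/top_d.png",t);cv2.imwrite("pics/scene_d.png",s)
o=holes("d")
for n in o:
    for u in o[n]: print(n,"ray",ray(n,u,.0525))
W=np.array([box(*w) for w in way]);print(W)
M=Rn.from_quat(robot.get_obs()["tool_rot"]).as_matrix()
prev=p[:2]
for w in W:
    d=M.T@np.append((w-prev),0)/.04;print(d.round(3));prev=w
to((*W[0],.056),-.16)
m=blob(s,(105,120,60),(130,255,255),(400,130,480,230));print("bar scene",cen(m))
E
```

```text
[0.4998 0.2319 0.1293]
top hole [195.5901 277.9954] area 25.7
top hole [217.7711 178.3358] area 35.5
scene hole [423.0938 242.2601] area 45.0
top ray [0.3797 0.2515 0.0525]
top ray [0.6206 0.2124 0.0525]
scene ray [0.6177 0.2121 0.0525]
[[0.5287 0.4025]
 [0.5278 0.3905]
 [0.5339 0.3785]
 [0.5377 0.3635]
 [0.5382 0.349 ]
 [0.5333 0.3357]
 [0.5235 0.3236]
 [0.5149 0.3157]
 [0.5051 0.3097]
 [0.4974 0.3065]
 [0.4939 0.3058]]
[ 0.031 -4.324 -0.002]
[0.025 0.3   0.   ]
[ 0.199  0.272 -0.   ]
[ 0.154  0.355 -0.   ]
[0.072 0.355 0.   ]
[-0.068  0.348  0.   ]
[-0.194  0.338  0.   ]
[-0.181  0.23   0.   ]
[-0.218  0.187  0.   ]
[-0.176  0.11   0.   ]
[-0.084  0.032  0.   ]
t 19.975 pos [0.499  0.2317 0.1282] yaw -0.1603 F [ 0.44 -0.08 -0.74] w 0.0122
shift units [ 0.053 -4.334  1.803] turn units [ 0.007  0.016 -0.004]
bar scene (array([443.0276, 190.4378]), 217)
```

Emit:
{"op": "jog_arm", "data": {"motion": [0, -0.4, 0, 0, 0, 0, 1, 0, -0.8, 0, 0, 0, 0, 1, 0.02, -0.9, 0, 0, 0, 0, 1, 0, -0.9, 0, 0, 0, 0, 1, 0.02, -0.8, 0, 0, 0, 0, 1, 0, -0.53, 0, 0, 0, 0, 1, 0, 0, 0.4, 0, 0, 0, 1, 0, 0, 0.6, 0, 0, 0, 1, 0, 0, 0.5, 0, 0, 0, 1, 0, 0, 0.3, 0, 0, 0, 1, 0, 0, 0, 0, 0, 0, 1]}}

```text
time: 21.35
position: [0.528, 0.4018, 0.0553]
tool_rot: [0.997, -0.08, -0.001, 0.001]
ft_force: [0.4, -0.3, -0.1]
grip_width: 0.0002
grip_force: 0.0
```

Emit:
{"op": "jog_arm", "data": {"motion": [0.02, 0.15, 0, 0, 0, 0, 1, 0, 0.15, 0, 0, 0, 0, 1, 0.1, 0.14, 0, 0, 0, 0, 1, 0.1, 0.13, 0, 0, 0, 0, 1, 0.08, 0.18, 0, 0, 0, 0, 1, 0.07, 0.18, 0, 0, 0, 0, 1, 0, 0, 0, 0, 0, 0, 1]}}

```text
time: 22.22
position: [0.5378, 0.3625, 0.0568]
tool_rot: [0.997, -0.08, 0.0, 0.0]
ft_force: [0.2, 0.7, 0.3]
grip_width: 0.0005
grip_force: 0.0
```

```bash
cat > v.py <<'E'
from l import *
import sys
def look(tag):
    o=robot.get_obs();print(o["time"],o["position"].round(4),o["ft_force"].round(2))
    t=robot.camera("top");s=robot.camera("scene");cv2.imwrite(f"pics/top_{tag}.png",t);cv2.imwrite(f"pics/scene_{tag}.png",s)
    for n,im,roi in (("top",t,(125,190,240,275)),("scene",s,(430,130,545,255))):
        hs=cv2.cvtColor(im,cv2.COLOR_BGR2HSV);m=(((hs[...,0]<6)|(hs[...,0]>172))&(hs[...,1]>150)&(hs[...,2]>60)).astype(np.uint8)
        k=np.zeros_like(m);x0,y0,x1,y1=roi;k[y0:y1,x0:x1]=1
        if (m*k).sum()<5: print(n,"no red");continue
        u,c=cen(m*k);X=ray(n,u,.088)[:2]-P;print(n,"post",u,c,"theta",np.arctan2(-X@ey,X@ex).round(3),"r",np.linalg.norm(X).round(4))
    if 1:
        m=blob(s,(105,120,60),(130,255,255),(400,130,480,230));print("bar scene",cen(m)[0])
look(sys.argv[1])
E
python3 v.py e
```

```text
22.225 [0.5378 0.3625 0.0568] [0.24 0.69 0.3 ]
top post [154.         211.57894737] 38 theta -0.103 r 0.0492
scene post [499.82105263 212.29473684] 95 theta -0.066 r 0.0446
bar scene [443.19574468 189.53617021]
```

Emit:
{"op": "jog_arm", "data": {"motion": [0.04, 0.18, 0, 0, 0, 0, 1, 0.03, 0.18, 0, 0, 0, 0, 1, -0.03, 0.17, 0, 0, 0, 0, 1, -0.04, 0.18, 0, 0, 0, 0, 1, -0.1, 0.17, 0, 0, 0, 0, 1, -0.1, 0.17, 0, 0, 0, 0, 1, -0.09, 0.12, 0, 0, 0, 0, 1, -0.09, 0.11, 0, 0, 0, 0, 1, -0.11, 0.09, 0, 0, 0, 0, 1, -0.11, 0.1, 0, 0, 0, 0, 1, 0, 0, 0, 0, 0, 0, 1]}}

```text
time: 23.7
position: [0.5034, 0.3085, 0.0566]
tool_rot: [0.997, -0.08, -0.001, 0.001]
ft_force: [-0.2, -0.3, -0.2]
grip_width: 0.0004
grip_force: 0.0
```

```bash
python3 v.py f
```

```text
23.7 [0.5034 0.3085 0.0566] [-0.25 -0.28 -0.23]
top post [175.3 231.2] 10 theta 1.326 r 0.0554
scene post [475.73076923 194.96153846] 26 theta 1.207 r 0.0538
bar scene [443.29707113 189.25104603]
```

Emit:
{"op": "jog_arm", "data": {"motion": [-0.09, 0.05, 0, 0, 0, 0, 1, -0.09, 0.05, 0, 0, 0, 0, 1, -0.08, 0.02, 0, 0, 0, 0, 1, 0, 0, 0, 0, 0, 0, 1]}}

```text
time: 24.3
position: [0.4927, 0.3061, 0.0567]
tool_rot: [0.997, -0.08, -0.001, 0.0]
ft_force: [0.2, -0.0, 1.1]
grip_width: 0.0006
grip_force: 0.2
```

Emit:
{"op": "jog_arm", "data": {"motion": [-0.04, 0, 0, 0, 0, 0, 1, 0, 0, 0, 0, 0, 0, 1]}}

```text
time: 24.55
position: [0.4923, 0.3061, 0.0568]
tool_rot: [0.997, -0.08, 0.0, 0.0]
ft_force: [3.1, -1.1, -0.1]
grip_width: 0.0005
grip_force: 1.3
```

```bash
python3 v.py g
```

```text
24.55 [0.4923 0.3061 0.0568] [ 3.08 -1.15 -0.11]
top no red
scene no red
bar scene [443.19327731 189.56302521]
```

Emit:
{"op": "jog_arm", "data": {"motion": [-0.03, 0, 0, 0, 0, 0, 1, 0, 0, 0, 0, 0, 0, 1]}}

```text
time: 24.9
position: [0.4923, 0.3062, 0.0569]
tool_rot: [0.997, -0.08, 0.002, 0.0]
ft_force: [4.8, -3.1, -1.2]
grip_width: 0.0008
grip_force: 2.7
```

The arm no longer advances and the force is rising, so the latch is at its stop. I'll back off, lift clear and check.

Emit:
{"op": "jog_arm", "data": {"motion": [0.15, 0, 0, 0, 0, 0, 1, 0.15, 0, -0.1, 0, 0, 0, 1, 0, 0, -0.5, 0, 0, 0, 1, 0, 0, -0.8, 0, 0, 0, 1, 0, 0, -0.8, 0, 0, 0, 1, 0, 0.8, -0.4, 0, 0, 0, 1, 0, 1, 0, 0, 0, 0, 1, 0, 1, 0, 0, 0, 0, 1, 0, 1, 0, 0, 0, 0, 1, 0, 1, 0, 0, 0, 0, 1, 0, 0.8, 0, 0, 0, 0, 1, 0, 0, 0, 0, 0, 0, 1]}}

```text
time: 26.4
position: [0.4662, 0.0823, 0.161]
tool_rot: [0.997, -0.082, -0.001, -0.0]
ft_force: [-0.2, -0.0, -0.3]
grip_width: 0.0003
grip_force: 0.0
```

```bash
python3 v.py h
python3 - <<'E'
import cv2,numpy as np
t=cv2.imread("pics/top_h.png");s=cv2.imread("pics/scene_h.png")
a=cv2.resize(t[120:310,120:300],None,fx=2.2,fy=2.8);b=cv2.resize(s[120:310,350:530],None,fx=2.2,fy=2.8)
cv2.imwrite("pics/c7.png",np.hstack([a,b]))
E
```

```text
26.4 [0.4662 0.0823 0.161 ] [-0.21 -0.   -0.33]
top post [171.18604651 236.25581395] 43 theta 1.564 r 0.0471
scene post [478.51807229 189.4939759 ] 83 theta 1.544 r 0.0483
bar scene [443.004329   190.08658009]
```

View pics/c7.png

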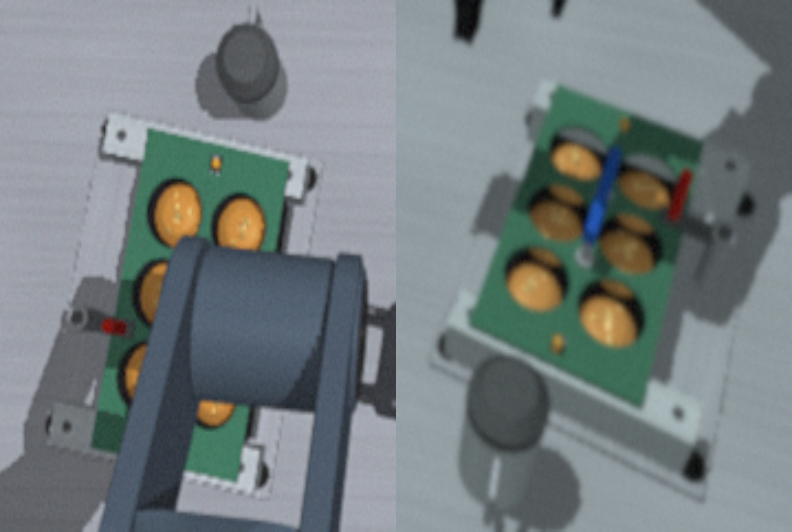

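The latch stands across the mask edge at θ ≈ 1.55, with the post at top px (171,236). Brass pins show in both holes, the dredger hasn't moved, and the arm is clear.

```bash
python3 -c "
from rig import robot
print(robot.hand_in())"
```

```text
the job is handed in; nothing more can be done
None
```

I handed the job in at about 26 s: by camera the mask lies over both pins, the latch is across its edge at about 1.55 rad, and the robot is clear; the first grasp missed because the real tool height was about 35 mm above the reported one, and the hand-in call gave no verdict.

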